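# Select the reading station on an interlocked key bank and roll the vial up to its stop

### The job

Press only the key in front of the reading head, fully home but without forcing it, so that it stays latched, the key that was down pops up and the stop at the reading head rises. Then pick up the standing paddle and with it, never with the gripper, roll the vial slowly and gently along the track until it rests against that raised stop. Finally stand the paddle upright on the table again and let go, leaving the bottle, jar and tape where they are.

Things in the scene. Friction and masses are not known exactly. Their poses are not given: they have to be found in the camera images.
- unit: vial station unit fixed to the table: white box 190 (x) x 287 (y) x 45 mm high; origin: centre of underside, x to the far side, y to the left. Near its front edge a row of four plain white keys at unit x -62 mm, 48 mm apart (y -24.5, 23.5, 71.5, 119.5 mm), each in front of its own station of the track. Plain -y end, 95 mm: entry, where the vial lies
- track (a point): centre of the track floor, unit axes, 45 mm above the table, 12 mm beyond the unit's centre. Level metal track along y, inside 66 mm (x) by 279 mm (y), with kerbs 4 mm thick and 8 mm high all round
- stop_read (a joint): steel stop of the station with the reading head, 50 mm (x) by 6 mm (y), at that station's +y end, linked to its key: -0.001 to 0 (m) = just below the floor, key up; 0.016 = about 15 mm above the floor, key latched. The other stations' stops work alike
- station_read: the station with the reading head: a grey head 36 x 34 x 30 mm on a short post behind the track, its top 108 mm above the table, the only one; origin at the middle of the station on the deck, 45 mm above the table, on the unit's y mid-line; axes as the unit's
- key_read (a joint): key in front of the reading head (m): 0 up, grows downwards, 0.008 latched, 0.010 hard end. A spring resists with 4 N at first, 6 to 12 N further on. Keys interlock: after 2 to 4 mm the key that was down is freed, but the pressed key is caught only past 8 mm: a half press leaves none latched. Press on to the hard end, under 60 N
- rest_read (a point): where the vial's centre lies when it rests against the raised stop of the station with the reading head: 12 mm above the track floor, 12 mm before the stop's face; axes as the unit's
- key_read_top (a point): centre of the top face of the key in front of the reading head (28 mm along unit x, 30 mm along unit y), moving with the key: 59 mm above the table when up, 51 mm when latched, 49 mm at the bottom
- key_held_top (a point): centre of the top face of the key that is down at the start (28 mm along unit x, 30 mm along unit y), moving with the key: 59 mm above the table when up, 51 mm when latched, 49 mm at the bottom
- key_held (a joint): the key that is down at the start; 0 = up, grows as the key goes down, 0.008 = latched down, 0.010 = bottom of its travel (m)
- key_idle1_top (a point): centre of the top face of one of the other two keys (28 mm along unit x, 30 mm along unit y), moving with the key: 59 mm above the table when up, 51 mm when latched, 49 mm at the bottom
- key_idle1 (a joint): that key; 0 = up, grows as the key goes down, 0.008 = latched down, 0.010 = bottom of its travel (m)
- key_idle2_top (a point): centre of the top face of the last key (28 mm along unit x, 30 mm along unit y), moving with the key: 59 mm above the table when up, 51 mm when latched, 49 mm at the bottom
- key_idle2 (a joint): the last key; 0 = up, grows as the key goes down, 0.008 = latched down, 0.010 = bottom of its travel (m)
- vial: amber glass vial with a metal cap and paper label, 24 mm diameter, 60 mm long, about 35 g, lying across the track in the entry; origin at its centre, x along its axis; it turns about x as it rolls
- paddle: push paddle standing upright on the table to the right of the unit, about 120 g: a white foot block 26 mm (x, push direction either way) by 50 mm (y) by 32 mm high, with a steel stem 16 x 16 mm above it up to 116 mm; origin at the centre of its underside, z up
- paddle_grip (a point): where to hold the paddle's stem: on its axis, 85 mm above the underside
- bottle: bystander: amber bottle with red cap, 62 mm wide, 135 mm high; origin under its centre
- jar: bystander: white jar, 96 mm wide, 85 mm high; origin under its centre
- tape_roll: bystander: roll of white tape lying flat, 68 mm wide, 24 mm high; origin under its centre

How it is judged:
On the way, in this order (a step that is already met when the one before it is completed fails the run):
1. the key in front of the reading head is latched down and let go, all others up (value of joint key_read above 0.0065 m and value of joint each of key_held, key_idle1, key_idle2 below 0.0025 m and contact force between each of the fingers, the arm, paddle and key_read below 0.3 N), for 0.3 s.
2. the vial rests against the raised stop at the reading head (value of joint key_read above 0.0065 m and value of joint each of key_held, key_idle1, key_idle2 below 0.0025 m and y of vial in the frame of rest_read between -0.006 and 0.004 m and x of vial in the frame of rest_read between -0.012 and 0.012 m and z of vial in the frame of rest_read between -0.004 and 0.004 m and linear speed of vial below 0.02 m/s), for 0.3 s.
At the end, for the whole second after the job is handed in: Reading-head key latched (over 6.5 mm down), the other three up (within 2.5 mm); vial at rest in the track, centre 6 mm before to 4 mm past its rest point, 12 mm across, 4 mm in height; paddle upright (0.1 rad) on the table, released, at rest (all of step 2 and angle between paddle's own z axis and vertical below 0.1 rad and height (world z) of paddle between -0.004 and 0.006 m and linear speed of paddle below 0.02 m/s and contact force between paddle and vial below 0.1 N); the robot touches nothing.
It fails at once if a key other than the one in front of the reading head is pressed (value of joint any of key_idle1, key_idle2 above 0.004 m or value of joint key_held above 0.0095 m).
It fails at once if the key is hit or forced (over 60 N) (contact force between any of the fingers, the arm, paddle and key_read above 60 N).
It fails at once if the fingers or arm touch the vial (contact force between any of the fingers, the arm and vial above 0.3 N).
It fails at once if the vial is pushed hard (over 30 N) or flung (over 0.25 m/s) (contact force between paddle and vial above 30 N or linear speed of vial above 0.25 m/s).
It fails at once if a bystander is moved by more than 20 mm or tipped (distance of any of bottle, jar, tape_roll from where it was at the start of the episode above 0.02 m or angle between any of bottle, jar, tape_roll's own z axis and vertical above 0.25 rad).
It also fails if it takes over 64 s, if anything falls off the work surface, if the arm or the gripper's body presses on something with over 40 N, if the wrist force passes 120 N, or if a joint passes its speed limit or range.

### The arm

A 6-joint arm with a two-finger parallel gripper is mounted at the origin on the work surface. World frame = base frame: x ahead of the robot, y to its left, z up, the work surface at z = 0. Lengths are in m, angles in rad, forces in N, time in s.
With the tool pointing down it reaches from about 0.325 to 0.85 m from the base axis. Payload 4.4 kg.
Tool frame: the origin (TCP) lies at the centre of the arm's flange, where the gripper is bolted on; the fingertips stand robot.finger_overhang ahead of it and the grasp point (between the pads) lies 180 mm ahead of it (robot.finger_overhang is the distance from the TCP to the fingertips, in m); x points along the fingers, y is the direction in which the jaws open and shut, and the axes are right-handed (so a half turn about x gives the same grasp; the last joint's range is limited). The gripper opens to 94 mm and grips with 3 to 60 N. Pads are 16 mm wide; open, the fingers measure 119 mm over their backs; the gripper's body (75 mm by 177 mm) begins 78 mm behind the grasp point.
Start: joints at [-1.383, 0.207, 1.542, -0, 1.393, -0.15], TCP at [0.191, -0.543, 0.405] pointing down, gripper open.
Joint ranges: [-2.73, 2.73], [-0.86, 2.22], [0.23, 2.46], [-1.11, 4.25], [0.08, 2.63], [-2.82, 2.82]. Speed limits (rad/s): [2.79, 2.79, 3.14, 3.14, 3.14, 3.14].

### API

Orientations are given as a unit quaternion [x, y, z, w].
In Python, from rig import robot gives the robot as it stands.
- The arm moves only by the shell command python3 -m crank 'ROWS' [OPENING] [FORCE]. ROWS is JSON, a list that holds one entry, the list of rows, each a list of 6 numbers: the shift along the world's x, y, z in m, then the turn, a rotation vector about the world's x, y, z in rad. In form: [[[x, y, z, wx, wy, wz], ...]]. A call has 1 to 20 rows; each row shifts and turns the pose as measured when the row begins; what a row does not reach is not made up. A row lasts 1/12 s, in which the tool goes at most 41.7 mm and 7.16 degrees, less where a joint would pass 70% of its speed; a pose out of reach is approached as far as the arm can. A call with a gripper value outside its range is refused whole. OPENING is the opening, from 0 (shut) to 1 (fully open), set as the call begins (- or left out, the last holds). The fingers move at their own pace and stop on an object; FORCE is the grip in N (left out, the last holds). Time passes only in rows, so rows that do not move let the fingers close. It gives the time, the measured TCP pose, the force and the opening at its end, in the units of the state.
- robot.sense(): the state, without advancing time (a new reading comes with each control period).
- robot.get_image(name): name is "scene" or "top" or "wrist"; returns a dict with "color" (384x512x3 uint8, blue, green, red), "vfov" (degrees; the focal length in pixels is half the picture's height over the tangent of half this angle, whatever the lens; pixels are square), "cx", "cy" (the principal point, pixels), "rvec" (rotation vector, rad) and "tvec" (3), from world to camera coordinates, as OpenCV has them. Camera axes: x right, y down, z forward; pixel columns grow to the right and rows downward; lengths in m; the calibration is good to about 2 mm. A picture is of the moment at which its call begins. There is no depth.
- robot.finish_job(): hands the job in, once; it reports no verdict.
Trained networks look in a picture, given as the dict that the camera call returned (one of the last four; its "shot" number tells which), for a name from the list of things; names that differ only in an ending like _2 or _b are one class to them, and where a whole thing is asked for, a point or a joint stands for the part that bears it (a point fixed in the world has none). Each returns a list of dicts, best first, with "conf" (0 to 1); they miss things now and then, are a little off and sometimes report something else, mostly with a low value. They report only what shows in the picture. A call takes as long as a camera call.
- robot.find_in(query, picture): "centre" ([x, y, z] in m, in world coordinates, good to about 4 mm: the middle of the surface that is visible of it).
The state is a dict: "clock": time; "joint_pos": joint angles; "joint_velocities": joint speeds; "joint_torque": joint torques, N m; "position": TCP position; "tcp_rot": TCP orientation; "ft_force": force on the tool from outside, world axes, zero at the start; "moment": the same for the moment, N m; "gripper_width": opening from 0.0 (shut) to 1.0 (fully open).
Only numpy, scipy, OpenCV 4.12 (cv2) and the standard library are available. Lean on these libraries where they do the work, as an engineer would, in place of code of your own. Each camera call takes 0.05 s, during which the arm holds its last target.

## Working session

There is one attempt and no reset: what is moved stays moved. The work goes in short steps, Python scripts to look and compute and a shell command to move; the robot and the scene stay as the last step left them, time stands still between calls to the robot, and variables do not carry over. Pictures are saved under pics/ and viewed, and the job is handed in when it is done.

```bash
ls; mkdir -p pics; python3 - <<'E'
from rig import robot
import cv2
s=robot.sense(); print(s); print(robot.finger_overhang)
for n in ["scene","top","wrist"]:
    p=robot.get_image(n); cv2.imwrite(f"pics/{n}0.png",p["color"])
    print(n,p["vfov"],p["cx"],p["cy"],p["rvec"],p["tvec"],p["shot"])
    for q in ["unit","station_read","vial","paddle","bottle","jar","tape_roll","key_read","key_held","key_idle1"]:
        try:
            r=robot.find_in(q,p); print(q,[(x["conf"],[round(v,4) for v in x["centre"]]) for x in r[:4]])
        except Exception as e: print(q,e)
print(robot.sense()["clock"])
E
```

```text
pics
{'clock': 0.0, 'joint_pos': array([-1.38350026e+00,  2.07438724e-01,  1.54293986e+00,  5.45910522e-06,
        1.39346405e+00, -1.50480194e-01]), 'joint_velocities': array([ 0.00029198, -0.00041506, -0.00133064, -0.00026179, -0.00246076,
       -0.00106838]), 'joint_torque': array([ 1.29157597e-03, -3.70878339e+01, -2.81415135e+01,  6.99942489e-02,
        3.61545291e-02, -1.81431083e-04]), 'position': array([ 0.19048365, -0.5421589 ,  0.40348635]), 'tcp_rot': array([-0.69703313, -0.11965001,  0.69705861, -0.11805923]), 'ft_force': array([-0.17847755, -0.69824327,  0.26101658]), 'moment': array([ 0.06444801, -0.04172562,  0.02098714]), 'gripper_width': 0.9986253660627502}
0.1992
scene 47.86171110977318 255.30251400919573 187.73555635216724 [ 0.90653249  2.68480991 -0.81699008] [ 0.4559557  -0.24534533  1.29444145] 1
unit [(0.65, [0.605, -0.0135, 0.0446]), (0.42, [0.4943, 0.3708, 0.0277])]
station_read [(0.63, [0.6663, 0.0514, 0.0603])]
vial [(0.61, [0.5867, -0.0977, 0.0634]), (0.54, [0.6663, 0.0525, 0.0615])]
paddle [(0.6, [0.5074, -0.278, 0.0309])]
bottle [(0.82, [0.6213, 0.392
[... 453 characters left out ...]
 -0.0349, 0.0415]), (0.24, [0.6252, 0.0568, 0.0595])]
station_read [(0.76, [0.6255, 0.0531, 0.0583])]
vial [(0.48, [0.5827, -0.0995, 0.0649]), (0.41, [0.4934, -0.2771, 0.0352])]
paddle [(0.68, [0.4966, -0.2759, 0.0329])]
bottle []
jar [(0.59, [0.6981, -0.3383, 0.0843])]
tape_roll [(0.86, [0.4908, 0.3695, 0.025])]
key_read [(0.45, [0.5418, 0.058, 0.0577])]
key_held [(0.65, [0.5347, 0.0182, 0.0514])]
key_idle1 [(0.43, [0.5524, 0.1074, 0.0565])]
wrist 63.395514150553055 253.6935344425669 193.43302270475453 [-2.37378674  1.68095284  0.23215379] [-0.5744072  -0.02787908  0.39180079] 3
unit []
station_read []
vial []
paddle []
bottle []
jar []
tape_roll []
key_read []
key_held []
key_idle1 []
1.65
```

View images.

View pics/scene0.png

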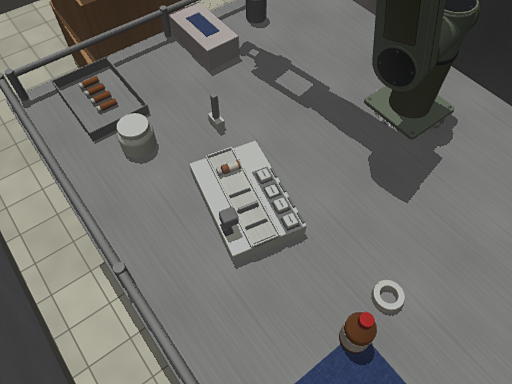

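View pics/top0.png

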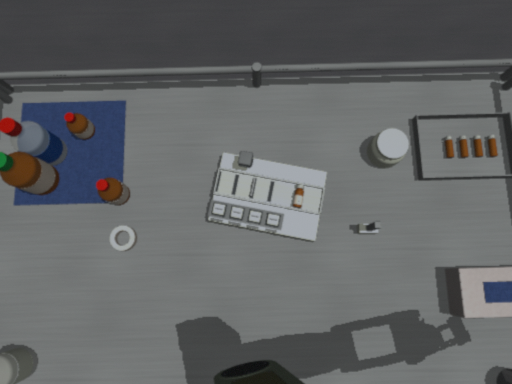

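View pics/wrist0.png

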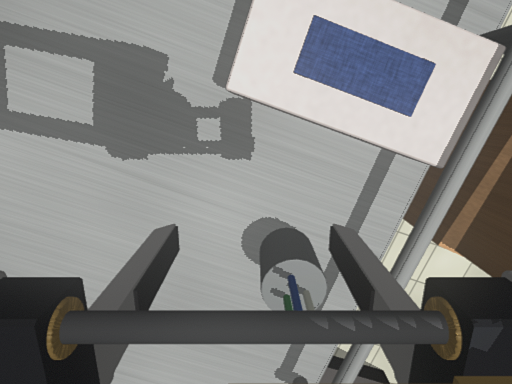

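```bash
python3 - <<'E'
import cv2
a=cv2.imread("pics/top0.png")[140:250,195:335]; cv2.imwrite("pics/topc.png",cv2.resize(a,None,fx=5.5,fy=5.4,interpolation=cv2.INTER_CUBIC))
a=cv2.imread("pics/scene0.png")[130:270,180:320]; cv2.imwrite("pics/scenec.png",cv2.resize(a,None,fx=4.2,fy=4.2,interpolation=cv2.INTER_CUBIC))
E
```

```text
(no output)
```

View pics/topc.png

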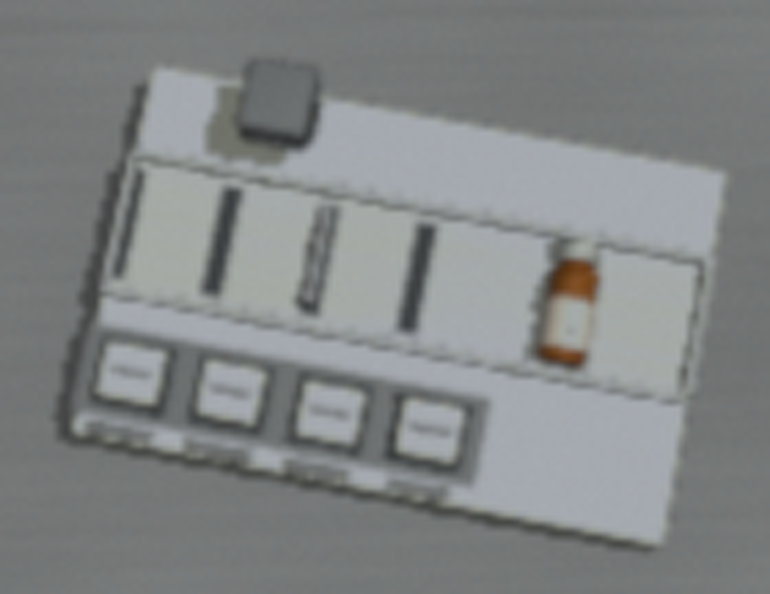

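View pics/scenec.png

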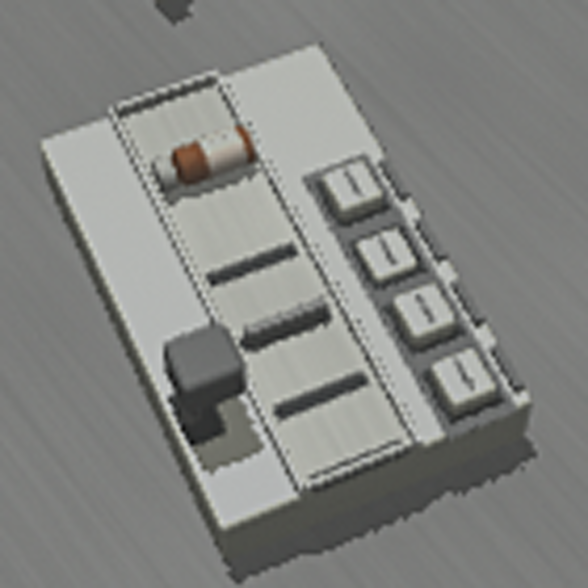

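```bash
cat > h.py <<'E'
import numpy as np, cv2
from scipy.optimize import least_squares
from rig import robot
def K(p):
    h,w=p["color"].shape[:2]; f=h/2/np.tan(np.radians(p["vfov"])/2)
    return np.array([[f,0,p["cx"]],[0,f,p["cy"]],[0,0,1.]])
def proj(p,X):
    return cv2.projectPoints(np.asarray(X,float).reshape(-1,1,3),np.asarray(p["rvec"],float),np.asarray(p["tvec"],float),K(p),None)[0].reshape(-1,2)
def unp(p,uv,z):
    R=cv2.Rodrigues(np.asarray(p["rvec"],float))[0]; t=np.asarray(p["tvec"],float)
    c=-R.T@t; d=R.T@np.linalg.inv(K(p))@np.array([uv[0],uv[1],1.]); return c+d*(z-c[2])/d[2]
def u2w(P,pose):
    x,y,a=pose; P=np.asarray(P,float).reshape(-1,3); c,s=np.cos(a),np.sin(a)
    return np.c_[x+c*P[:,0]-s*P[:,1],y+s*P[:,0]+c*P[:,1],P[:,2]]
E
python3 - <<'E'
from h import *
S=robot.get_image("scene");T=robot.get_image("top")
W=np.array
tc=(W([(152,68),(725,175),(662,542),(72,432)])+.5)/[5.5,5.4]-.5+[195,140]
Tm=[(95,143.5,45),(95,-143.5,45),(-95,-143.5,45),(-95,143.5,45)]
tk=(W([(131,373),(230,393),(330,413),(430,430)])+.5)/[5.5,5.4]-.5+[195,140]
sc=(W([(42,140),(318,45),(527,402),(222,528)])+.5)/4.2-.5+[180,130]
Sm=[(95,-143.5,45),(-95,-143.5,45),(-95,143.5,45),(95,143.5,45)]
sk=(W([(353,188),(387,253),(425,312),(464,378)])+.5)/4.2-.5+[180,130]
ky=[119.5,71.5,23.5,-24.5]
Tk=[(-62,y,51 if y==23.5 else 59) for y in ky]; Sk=Tk[::-1]
sets=[(T,np.r_[tc,tk],W(Tm+Tk)/1e3),(S,np.r_[sc,sk],W(Sm+Sk)/1e3)]
def res(q,sel):
    return np.concatenate([(proj(sets[i][0],u2w(sets[i][2],q))-sets[i][1]).ravel() for i in sel])
for sel in ([0],[1],[0,1]):
    r=least_squares(res,[.59,0,-.2],args=(sel,),loss="soft_l1"); print(sel,r.x.round(4)); print(np.abs(res(r.x,sel)).reshape(-1,2).round(1).tolist())
q=r.x
for n,P in dict(key=(-.062,.0715,.059),stop=(.012,.0925,.061),head=(.062,.0715,.108),entry=(.012,-.0955,.057)).items(): print(n,u2w(P,q).round(4), proj(T,u2w(P,q)).round(1),proj(S,u2w(P,q)).round(1))
E
```

```text
[0] [ 0.5908 -0.0209 -0.2192]
[[0.1, 0.7], [0.5, 0.9], [0.3, 1.0], [0.4, 0.5], [0.1, 0.1], [0.0, 0.1], [0.1, 0.0], [0.1, 0.0]]
[1] [ 0.5909 -0.0203 -0.2258]
[[0.9, 0.0], [0.5, 0.6], [1.6, 0.2], [0.6, 0.9], [0.0, 0.7], [0.1, 0.2], [0.0, 0.4], [0.2, 0.1]]
[0, 1] [ 0.5908 -0.0206 -0.2228]
[[0.0, 0.8], [0.5, 0.7], [0.1, 1.2], [0.6, 0.2], [0.2, 0.1], [0.2, 0.3], [0.2, 0.0], [0.2, 0.0], [1.0, 0.1], [0.3, 0.7], [1.7, 0.1], [0.4, 0.8], [0.1, 0.8], [0.1, 0.0], [0.0, 0.6], [0.1, 0.4]]
key [[0.5461 0.0628 0.059 ]] [[236.2 212.1]] [[280.8 203.3]]
stop [[0.6229 0.0669 0.061 ]] [[234.1 183.1]] [[256.2 221.1]]
head [[0.667  0.0354 0.108 ]] [[245.2 161.9]] [[232.  211.3]]
entry [[ 0.5814 -0.1164  0.057 ]] [[304.4 197. ]] [[225.3 163.1]]
```

```bash
python3 - <<'E'
from h import *
from scipy.spatial.transform import Rotation as Ro
s=robot.sense(); R=Ro.from_quat(s["tcp_rot"]).as_matrix(); print(s["clock"],R.round(3)); 
print("jaw yaw",np.degrees(np.arctan2(R[1,1],R[0,1])), "grasp pt", s["position"]+R[:,0]*.18, "tip",s["position"]+R[:,0]*.1992)
T=robot.get_image("top");q=[.5908,-.0206,-.222]
def w2u(P):
    c,s=np.cos(q[2]),np.sin(q[2]); d=P[:2]-np.array(q[:2]); return np.array([c*d[0]+s*d[1],-s*d[0]+c*d[1]])
f=lambda u,v:((u+.5)/5.5-.5+195,(v+.5)/5.4-.5+140)
for uv in [(418,278),(318,258),(222,240),(128,222)]: print(uv,w2u(unp(T,f(*uv),.045))*1e3)
print("vial",w2u(unp(T,f(569,300),.057)), unp(T,f(569,300),.069))
E
python3 - <<'E'
import cv2
a=cv2.imread("pics/top0.png")[200:260,335:405]; cv2.imwrite("pics/topp.png",cv2.resize(a,None,fx=8,fy=8,interpolation=cv2.INTER_CUBIC))
a=cv2.imread("pics/scene0.png")[85:145,185:255]; cv2.imwrite("pics/scenep.png",cv2.resize(a,None,fx=8,fy=8,interpolation=cv2.INTER_CUBIC))
E
```

```text
1.75 [[ 0.     0.331 -0.943]
 [ 0.    -0.943 -0.331]
 [-1.    -0.    -0.   ]]
jaw yaw -70.64458515619418 grasp pt [ 0.19058496 -0.54250574  0.22463067] tip [ 0.19058542 -0.54250514  0.20543067]
(418, 278) [12.67127504 -5.64514929]
(318, 258) [13.21855498 43.71177471]
(222, 240) [13.15284776 91.15652171]
(128, 222) [ 13.27394975 137.81905482]
vial [ 0.01348517 -0.07831988] [ 0.58454747 -0.09868639  0.069     ]
```

View pics/topp.png

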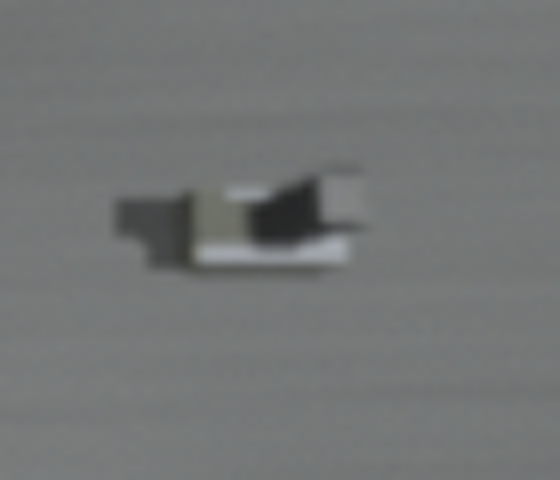

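View pics/scenep.png

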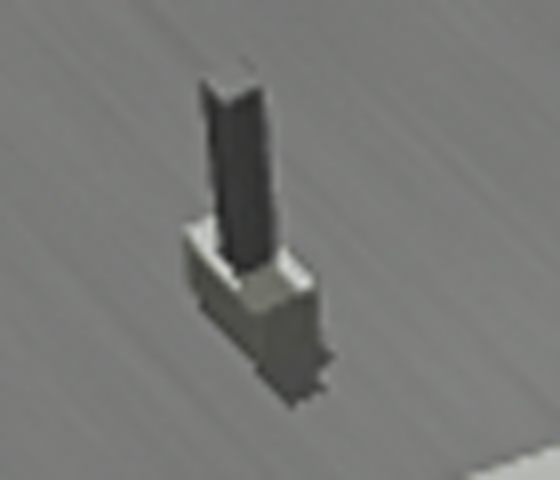

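```bash
python3 -m crank '[[[0.02,0.0336,0,0,0,0.056],[0.02,0.0336,0,0,0,0.056],[0.02,0.0336,0,0,0,0.056],[0.02,0.0336,0,0,0,0.056],[0.02,0.0336,0,0,0,0.056],[0.02,0.0336,0,0,0,0.056],[0.02,0.0336,0,0,0,0.056],[0.02,0.0336,0,0,0,0.056],[0.02,0.0336,0,0,0,0.056],[0.02,0.0336,0,0,0,0.056],[0.02,0.0336,0,0,0,0.056],[0.02,0.0336,0,0,0,0.056],[0.02,0.0336,0,0,0,0.056],[0.02,0.0336,0,0,0,0.056],[0.02,0.0336,0,0,0,0.056],[0.02,0.0336,0,0,0,0.056],[0.02,0.0336,0,0,0,0.056],[0.015,0.03,0,0,0,0.056]]]' 0 30
cat > st.py <<'E'
from h import *
from scipy.spatial.transform import Rotation as Ro
q=[.5908,-.0206,-.222]
def w2u(P):
    c,s=np.cos(q[2]),np.sin(q[2]); d=np.asarray(P)[:2]-np.array(q[:2]); return np.array([c*d[0]+s*d[1],-s*d[0]+c*d[1]])
def st():
    s=robot.sense(); R=Ro.from_quat(s["tcp_rot"]).as_matrix()
    print("clk",round(s["clock"],2),"pos",s["position"].round(4),"jaw",np.degrees(np.arctan2(R[1,1],R[0,1])).round(2),"xax",R[:,0].round(3),"F",s["ft_force"].round(2),"w",round(s["gripper_width"],3),"j",s["joint_pos"].round(2))
    t=s["position"]+R[:,0]*.1992; print("tip",t.round(4),"grasp",(s["position"]+R[:,0]*.18).round(4),"unit",(w2u(t)*1e3).round(1)); return s,R
if __name__=="__main__": st()
E
python3 st.py
```

```text
clock: 3.3
position: [0.5509, 0.084, 0.4083]
tcp_rot: [0.549, 0.445, -0.542, 0.455]
ft_force: [0.3, -1.3, -0.4]
gripper_width: 0.005
clk 3.3 pos [0.5509 0.084  0.4083] jaw -10.89 xax [ 0.016 -0.004 -1.   ] F [ 0.34 -1.29 -0.42] w 0.005 j [-0.    0.16  1.59 -0.    1.38  0.19]
tip [0.5542 0.0831 0.2091] grasp [0.5539 0.0832 0.2283] unit [-58.6  93.1]
```

```bash
python3 -m crank '[[[-0.003,-0.007,-0.025,0.004,0.016,-0.032],[-0.003,-0.007,-0.035,0,0,0],[-0.002,-0.006,-0.035,0,0,0],[0,0,-0.025,0,0,0],[0,0,0,0,0,0]]]' 0 
python3 st.py; python3 - <<'E'
from h import *
for n in ["scene","top","wrist"]:
    p=robot.get_image(n);cv2.imwrite(f"pics/{n}1.png",p["color"])
E
python3 - <<'E'
import cv2
a=cv2.imread("pics/scene1.png")[120:280,170:330]; cv2.imwrite("pics/s1c.png",cv2.resize(a,None,fx=3.7,fy=3.7,interpolation=cv2.INTER_CUBIC))
E
```

```text
clock: 3.72
position: [0.5463, 0.0734, 0.2888]
tcp_rot: [0.553, 0.444, -0.544, 0.448]
ft_force: [-0.3, -0.6, -0.8]
gripper_width: 0.005
clk 3.72 pos [0.5463 0.0734 0.2888] jaw -11.81 xax [ 0.014  0.003 -1.   ] F [-0.35 -0.63 -0.79] w 0.005 j [-0.02  0.28  1.71  0.    1.14  0.18]
tip [0.549  0.0739 0.0896] grasp [0.5488 0.0739 0.1088] unit [-61.6  83. ]
```

View pics/s1c.png

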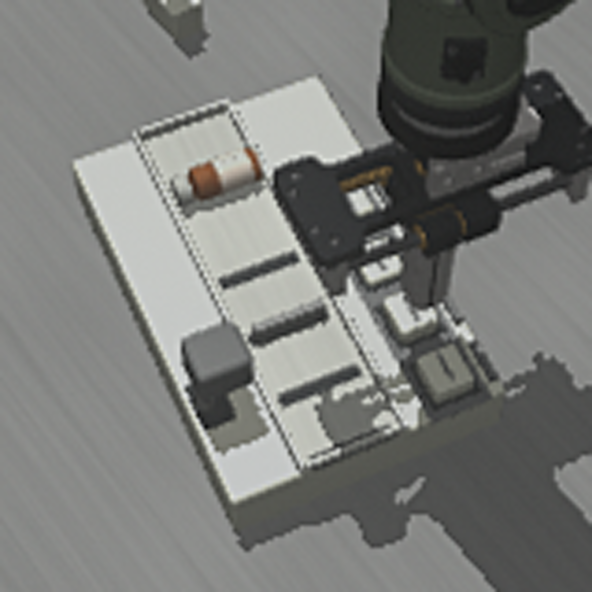

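View pics/wrist1.png

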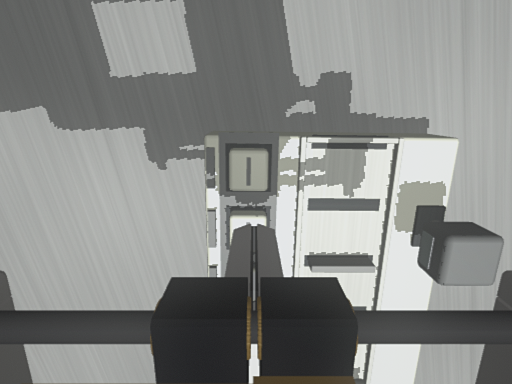

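```bash
python3 -m crank '[[[0,-0.006,0,-0.003,0.014,-0.015],[0,-0.0045,-0.008,0,0,0],[0,0,0,0,0,0],[0,0,0,0,0,0]]]' 0 
python3 st.py
```

```text
clock: 4.2
position: [0.5529, 0.0612, 0.2949]
tcp_rot: [0.559, 0.435, -0.546, 0.447]
ft_force: [-0.8, 0.1, 0.6]
gripper_width: -0.0
clk 4.2 pos [0.5529 0.0612 0.2949] jaw -12.8 xax [ 0.025 -0.002 -1.   ] F [-0.76  0.12  0.63] w -0.0 j [-0.05  0.28  1.7  -0.    1.14  0.18]
tip [0.5579 0.0608 0.0958] grasp [0.5574 0.0608 0.115 ] unit [-50.   72.2]
```

```bash
python3 st.py; python3 -m crank '[[[0,0,0,0,0,0]]]' 0 ; python3 st.py;python3 -m crank '[[[0,0,0,0,0,0],[0,0,0,0,0,0]]]' 0 ; python3 st.py
```

```text
clk 4.2 pos [0.5529 0.0612 0.2949] jaw -12.8 xax [ 0.025 -0.002 -1.   ] F [-0.76  0.12  0.63] w -0.0 j [-0.05  0.28  1.7  -0.    1.14  0.18]
tip [0.5579 0.0608 0.0958] grasp [0.5574 0.0608 0.115 ] unit [-50.   72.2]
clock: 4.28
position: [0.5532, 0.0609, 0.2958]
tcp_rot: [0.56, 0.434, -0.546, 0.447]
ft_force: [-0.5, 0.2, -0.0]
gripper_width: 0.008
clk 4.28 pos [0.5532 0.0609 0.2958] jaw -12.83 xax [ 0.027 -0.002 -1.   ] F [-0.46  0.24 -0.04] w 0.008 j [-0.05  0.27  1.7  -0.    1.14  0.18]
tip [0.5585 0.0605 0.0966] grasp [0.558  0.0605 0.1158] unit [-49.3  72. ]
clock: 4.45
position: [0.5536, 0.0607, 0.297]
tcp_rot: [0.56, 0.434, -0.545, 0.448]
ft_force: [0.8, -0.5, 0.5]
gripper_width: 0.004
clk 4.45 pos [0.5536 0.0607 0.297 ] jaw -12.86 xax [ 0.029 -0.002 -1.   ] F [ 0.76 -0.49  0.48] w 0.004 j [-0.05  0.27  1.7  -0.    1.14  0.18]
tip [0.5594 0.0602 0.0979] grasp [0.5588 0.0603 0.1171] unit [-48.5  71.9]
```

```bash
python3 -m crank '[[[-0.002,0.0006,-0.004,-0.002,0.008,0],[-0.002,0.0006,-0.006,0,0.008,0],[-0.002,0.0006,-0.006,0,0.008,0],[-0.002,0.0006,-0.004,0,0.008,0]]]' 0 ; python3 st.py;python3 -m crank '[[[0,0,-0.001,0,0.001,0],[0,0,-0.001,0,0.001,0]]]' 0 ; python3 st.py
```

```text
clock: 4.78
position: [0.5455, 0.0635, 0.2767]
tcp_rot: [-0.551, -0.44, 0.555, -0.442]
ft_force: [0.0, -0.3, 0.5]
gripper_width: 0.007
clk 4.78 pos [0.5455 0.0635 0.2767] jaw -12.84 xax [-0.003 -0.005 -1.   ] F [ 0.04 -0.34  0.49] w 0.007 j [-0.04  0.29  1.72 -0.01  1.13  0.19]
tip [0.5449 0.0626 0.0775] grasp [0.545  0.0626 0.0967] unit [-63.1  71. ]
clock: 4.95
position: [0.5442, 0.0639, 0.2723]
tcp_rot: [-0.549, -0.442, 0.556, -0.44]
ft_force: [-0.5, -0.5, 0.6]
gripper_width: 0.003
clk 4.95 pos [0.5442 0.0639 0.2723] jaw -12.81 xax [-0.01  -0.004 -1.   ] F [-0.54 -0.52  0.57] w 0.003 j [-0.04  0.3   1.72 -0.01  1.13  0.19]
tip [0.5422 0.063  0.0731] grasp [0.5424 0.0631 0.0923] unit [-65.8  70.9]
```

```bash
python3 -m crank '[[[0.001,-0.0003,-0.002,0,-0.005,0],[0.001,-0.0003,-0.002,0.002,-0.003,0],[0,0,-0.001,0,0,0],[0,0,-0.001,0,0,0]]]' 0 ; python3 st.py
```

```text
clock: 5.28
position: [0.5463, 0.0633, 0.2652]
tcp_rot: [-0.552, -0.441, 0.554, -0.441]
ft_force: [-0.1, -0.8, -0.1]
gripper_width: 0.006
clk 5.28 pos [0.5463 0.0633 0.2652] jaw -12.8 xax [-0.002 -0.002 -1.   ] F [-0.13 -0.79 -0.08] w 0.006 j [-0.04  0.31  1.73 -0.    1.11  0.18]
tip [0.5459 0.0629 0.066 ] grasp [0.546  0.0629 0.0852] unit [-62.2  71.5]
```

```bash
python3 - <<'E'
from h import *
robot.get_image("scene")
E
python3 st.py
```

```text
clk 5.33 pos [0.5462 0.0633 0.265 ] jaw -12.8 xax [-0.002 -0.002 -1.   ] F [-0.01  0.2  -0.49] w 0.006 j [-0.04  0.31  1.73 -0.    1.11  0.18]
tip [0.5457 0.0628 0.0658] grasp [0.5458 0.0629 0.085 ] unit [-62.3  71.5]
```

Aligned over the key, unit (-62, 71.5). Pressing in small steps.

```bash
python3 -m crank '[[[0,0,-0.003,0,0,0],[0,0,-0.003,0,0,0],[0,0,-0.003,0,0,0]]]' 0 ; python3 st.py
```

```text
clock: 5.58
position: [0.5469, 0.0632, 0.2569]
tcp_rot: [-0.552, -0.441, 0.553, -0.442]
ft_force: [-5.6, 1.2, 11.8]
gripper_width: 0.007
clk 5.58 pos [0.5469 0.0632 0.2569] jaw -12.8 xax [-0.    -0.002 -1.   ] F [-5.63  1.23 11.79] w 0.007 j [-0.04  0.32  1.73 -0.    1.09  0.18]
tip [0.5468 0.0628 0.0577] grasp [0.5468 0.0628 0.0769] unit [-61.2  71.6]
```

```bash
python3 -m crank '[[[0,0,-0.003,0,0,0],[0,0,-0.003,0,0,0]]]' 0 ; python3 st.py;  python3 -m crank '[[[-0.0003,0,-0.0025,0,0,0]]]' 0 ; python3 st.py
```

```text
clock: 5.75
position: [0.547, 0.0632, 0.2528]
tcp_rot: [-0.552, -0.441, 0.553, -0.442]
ft_force: [-3.6, -0.2, 6.3]
gripper_width: 0.004
clk 5.75 pos [0.547  0.0632 0.2528] jaw -12.79 xax [-0.001 -0.002 -1.   ] F [-3.62 -0.16  6.27] w 0.004 j [-0.04  0.33  1.73 -0.    1.08  0.18]
tip [0.5468 0.0628 0.0536] grasp [0.5469 0.0628 0.0728] unit [-61.2  71.6]
clock: 5.83
position: [0.5469, 0.0633, 0.2513]
tcp_rot: [-0.552, -0.441, 0.553, -0.442]
ft_force: [-1.9, -0.0, 6.1]
gripper_width: 0.006
clk 5.83 pos [0.5469 0.0633 0.2513] jaw -12.78 xax [-0.001 -0.002 -1.   ] F [-1.87 -0.03  6.07] w 0.006 j [-0.04  0.33  1.73 -0.    1.08  0.18]
tip [0.5468 0.0628 0.0521] grasp [0.5468 0.0628 0.0713] unit [-61.3  71.6]
```

```bash
python3 -m crank '[[[-0.0003,0,-0.003,0,0,0]]]' 0 ; python3 -m crank '[[[0,0,-0.003,0,0,0]]]' 0;  python3 -m crank '[[[0,0,-0.003,0,0,0]]]' 0 ; python3 st.py
```

```text
clock: 5.92
position: [0.5469, 0.0633, 0.2493]
tcp_rot: [-0.552, -0.441, 0.553, -0.442]
ft_force: [-3.1, 0.3, 9.2]
gripper_width: 0.002
clock: 6.0
position: [0.5471, 0.0633, 0.2482]
tcp_rot: [-0.552, -0.441, 0.553, -0.442]
ft_force: [-9.1, 0.2, 25.0]
gripper_width: 0.009
clock: 6.08
position: [0.5474, 0.0634, 0.2482]
tcp_rot: [-0.551, -0.441, 0.554, -0.442]
ft_force: [-9.9, -0.7, 26.4]
gripper_width: 0.005
clk 6.08 pos [0.5474 0.0634 0.2482] jaw -12.75 xax [-0.002 -0.003 -1.   ] F [-9.93 -0.68 26.39] w 0.005 j [-0.04  0.34  1.73 -0.    1.07  0.18]
tip [0.547  0.0628 0.049 ] grasp [0.547  0.0629 0.0682] unit [-61.1  71.7]
```

```bash
python3 -m crank '[[[0,0,0.003,0,0,0],[0,0,0.008,0,0,0],[0,0,0.015,0,0,0],[0,0,0.02,0,0,0],[0,0,0.02,0,0,0],[0,0,0.02,0,0,0]]]' 0 ; python3 st.py
python3 - <<'E'
from h import *
for n in ["scene","top"]:
    p=robot.get_image(n);cv2.imwrite(f"pics/{n}2.png",p["color"])
a=cv2.imread("pics/scene2.png")[130:270,180:320]; cv2.imwrite("pics/s2c.png",cv2.resize(a,None,fx=4.2,fy=4.2,interpolation=cv2.INTER_CUBIC))
E
```

```text
clock: 6.58
position: [0.5451, 0.0634, 0.3343]
tcp_rot: [-0.549, -0.443, 0.556, -0.44]
ft_force: [1.2, -0.1, -1.0]
gripper_width: 0.006
clk 6.58 pos [0.5451 0.0634 0.3343] jaw -12.75 xax [-0.012 -0.003 -1.   ] F [ 1.21 -0.12 -0.99] w 0.006 j [-0.04  0.22  1.67 -0.    1.26  0.18]
tip [0.5428 0.0629 0.1351] grasp [0.5431 0.0629 0.1543] unit [-65.2  70.9]
```

View pics/s2c.png

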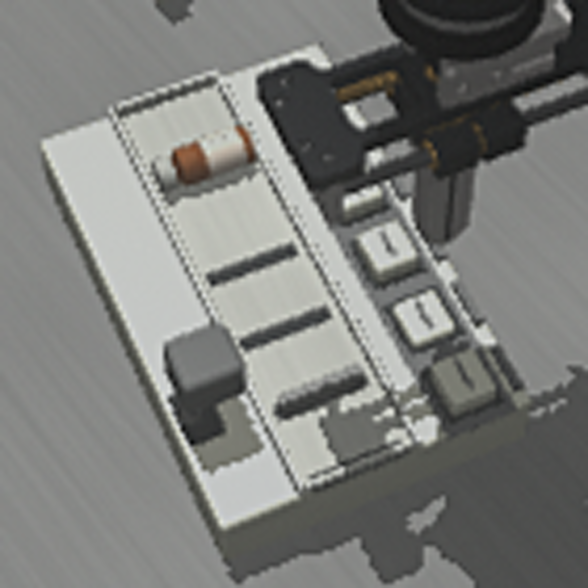

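The read stop is now raised (crop 320,390) and the previous one is flush. Now the paddle pose.

```bash
python3 - <<'E'
from h import *
S=robot.get_image("scene");T=robot.get_image("top")
W=np.array
g=lambda a,o:(W(a,float)+.5)/8-.5+o
tp=g([(190,188),(192,267),(350,266),(344,203)],[335,200])
sp=g([(183,230),(320,290),(233,83)],[185,85])
# paddle frame points (x,y,z): long axis y
TM=W([(13,25,32),(-13,25,32),(-13,-25,32),(0,0,116)])/1e3
SM=W([(13,25,32),(-13,25,32),(0,0,116)])/1e3
def mk(order):
    return order
import itertools
for SMc in ([(13,-25,32),(-13,25,32)],[(13,25,32),(-13,-25,32)],[(13,-25,32),(13,25,32)],[(13,-25,32),(-13,25,32)]):
    M=W(SMc+[(0,0,116)])/1e3
    for sel in (0,1,2):
        def res(q):
            a=(proj(T,u2w(TM,q))-tp).ravel();b=(proj(S,u2w(M,q))-sp).ravel()
            return [a,b,np.r_[a,b]][sel]
        r=least_squares(res,[.5,-.277,0]); print(SMc,sel,r.x.round(4),r.cost.round(2),np.abs(res(r.x)).round(1))
for n,p in (("S",S),("T",T)):
  for o in ("paddle","paddle_grip","vial"):
    print(n,o,[(x["conf"],np.round(x["centre"],4)) for x in robot.find_in(o,p)][:2])
E
python3 st.py
```

```text
[(13, -25, 32), (-13, 25, 32)] 0 [ 0.4977 -0.2835 -0.0265] 0.26 [0.2 0.1 0.4 0.1 0.3 0.2 0.2 0.3]
[(13, -25, 32), (-13, 25, 32)] 1 [ 0.4983 -0.2823 -0.0755] 0.04 [0.1 0.  0.1 0.2 0.  0.1]
[(13, -25, 32), (-13, 25, 32)] 2 [ 0.4978 -0.2832 -0.039 ] 0.57 [0.1 0.  0.2 0.1 0.5 0.3 0.3 0.4 0.1 0.  0.  0.7 0.  0.1]
[(13, 25, 32), (-13, -25, 32)] 0 [ 0.4977 -0.2835 -0.0265] 0.26 [0.2 0.1 0.4 0.1 0.3 0.2 0.2 0.3]
[(13, 25, 32), (-13, -25, 32)] 1 [ 0.4983 -0.2823 -2.258 ] 0.04 [0.1 0.  0.1 0.2 0.  0.1]
[(13, 25, 32), (-13, -25, 32)] 2 [ 0.4958 -0.284  -0.4861] 174.49 [ 3.4  2.8  0.8  3.9  3.1  4.6  0.1  0.4  5.3 10.   4.7 11.5  0.5  0.6]
[(13, -25, 32), (13, 25, 32)] 0 [ 0.4977 -0.2835 -0.0265] 0.26 [0.2 0.1 0.4 0.1 0.3 0.2 0.2 0.3]
[(13, -25, 32), (13, 25, 32)] 1 [ 0.4908 -0.2861  0.4691] 5.98 [0.  1.9 1.6 0.1 1.5 1.9]
[(13, -25, 32), (13, 25, 32)] 2 [ 0.4954 -0.2825  0.1136] 25.93 [0.7 2.4 0.9 2.2 0.1 0.3 0.5 0.6 0.  0.8 5.5 2.8 0.9 0.4]
[(13, -25, 32), (-13, 25, 32)] 0 [ 0.4977 -0.2835 -0.0265] 0.26 [0.2 0.1 0.4 0.1 0.3 0.2 0.2 0.3]
[(13, -25, 32), (-13, 25, 32)] 1 [ 0.4983 -0.2823 -0.0755] 0.04 [0.1 0.  0.1 0.2 0.  0.1]
[(13, -25, 32), (-13, 25, 32)] 2 [ 0.4978 -0.2832 -0.039 ] 0.57 [0.1 0.  0.2 0.1 0.5 0.3 0.3 0.4 0.1 0.  0.  0.7 0.  0.1]
S paddle [(0.83, array([ 0.5046, -0.2772,  0.0336]))]
S paddle_grip [(0.8, array([ 0.5026, -0.2786,  0.0346]))]
S vial [(0.74, array([ 0.5867, -0.0998,  0.0665])), (0.72, array([ 0.5043, -0.2783,  0.0326]))]
T paddle [(0.47, array([ 0.4967, -0.276 ,  0.0335]))]
T paddle_grip [(0.75, array([ 0.498 , -0.2765,  0.0298]))]
T vial [(0.58, array([ 0.5818, -0.0972,  0.0659]))]
clk 7.08 pos [0.545  0.0634 0.3325] jaw -12.75 xax [-0.013 -0.003 -1.   ] F [ 0.61 -0.23  0.47] w 0.005 j [-0.04  0.23  1.68 -0.    1.25  0.18]
tip [0.5425 0.0629 0.1333] grasp [0.5427 0.0629 0.1525] unit [-65.5  70.8]
```

```bash
python3 -m crank '[[[0,-0.01,0.015,0.003,-0.013,0.0],[-0.0045,-0.03,0.012,0,0,0.02],[-0.0045,-0.033,0,0,0,0.02],[-0.0045,-0.033,0,0,0,0.02],[-0.0045,-0.033,0,0,0,0.02],[-0.0045,-0.033,0,0,0,0.02],[-0.0045,-0.033,0,0,0,0.02],[-0.0045,-0.033,0,0,0,0.02],[-0.0045,-0.033,0,0,0,0.02],[-0.0045,-0.03,0,0,0,0.02],[-0.0045,-0.02,0,0,0,0.02],[0,-0.008,0,0,0,0],[0,0,0,0,0,0]]]' 1 
python3 st.py
```

```text
clock: 8.17
position: [0.4935, -0.2871, 0.371]
tcp_rot: [0.503, 0.492, -0.502, 0.503]
ft_force: [0.8, 0.7, 0.1]
gripper_width: 0.891
clk 8.17 pos [ 0.4935 -0.2871  0.371 ] jaw -0.57 xax [ 0.013 -0.009 -1.   ] F [0.81 0.7  0.15] w 0.891 j [-0.68  0.22  1.59  0.    1.31 -0.67]
tip [ 0.496  -0.2889  0.1718] grasp [ 0.4958 -0.2887  0.191 ] unit [ -33.4 -282.6]
```

```bash
python3 -m crank '[[[0.002,0.0015,-0.01,0.005,0.007,-0.03],[0.002,0.0015,-0.015,0.004,0.006,0],[0,0,-0.015,0,0,0],[0,0,-0.012,0,0,0],[0,0,-0.006,0,0,0],[0,0,-0.001,0,0,0]]]' 1 
python3 st.py
python3 - <<'E'
from h import *
for n in ["wrist","top"]:
    p=robot.get_image(n);cv2.imwrite(f"pics/{n}3.png",p["color"])
E
```

```text
clock: 8.67
position: [0.4987, -0.28, 0.3102]
tcp_rot: [0.51, 0.49, -0.509, 0.491]
ft_force: [0.0, 1.0, 0.3]
gripper_width: 1.0
clk 8.67 pos [ 0.4987 -0.28    0.3102] jaw -2.15 xax [ 0.002  0.001 -1.   ] F [0.04 1.04 0.28] w 1.0 j [-0.66  0.29  1.64  0.    1.21 -0.63]
tip [ 0.499  -0.2798  0.111 ] grasp [ 0.4989 -0.2798  0.1302] unit [ -32.5 -273.1]
```

View pics/wrist3.png

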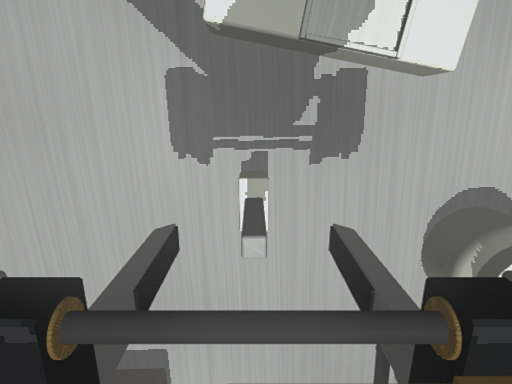

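```bash
python3 - <<'E'
from h import *
p=robot.get_image("wrist")
for uv in [(254,246),(242,236),(268,258)]: print(unp(p,uv,.116).round(4))
print(unp(p,(240,172),.032),unp(p,(269,172),.032))
E
python3 st.py
```

```text
[ 0.4999 -0.2835  0.116 ]
[ 0.4928 -0.2765  0.116 ]
[ 0.5083 -0.2919  0.116 ]
[ 0.4894269 -0.2542167  0.032    ] [ 0.51405722 -0.25515183  0.032     ]
clk 8.82 pos [ 0.4991 -0.2809  0.3122] jaw -2.19 xax [ 0.004 -0.001 -1.   ] F [0.48 0.11 0.47] w 0.998 j [-0.66  0.29  1.64  0.    1.21 -0.63]
tip [ 0.4999 -0.2811  0.113 ] grasp [ 0.4998 -0.2811  0.1322] unit [ -31.3 -274.1]
```

```bash
python3 -m crank '[[[0,-0.001,-0.01,0,0.003,0],[0,-0.001,-0.012,0,0,0],[0,0,-0.012,0,0,0],[0,0,-0.006,0,0,0],[0,0,-0.002,0,0,0],[0,0,-0.001,0,0,0]]]' 1 
python3 st.py
```

```text
clock: 9.32
position: [0.4998, -0.2836, 0.2671]
tcp_rot: [0.51, 0.488, -0.509, 0.493]
ft_force: [0.8, 0.1, -0.6]
gripper_width: 0.999
clk 9.32 pos [ 0.4998 -0.2836  0.2671] jaw -2.18 xax [ 0.005 -0.004 -1.   ] F [ 0.81  0.15 -0.56] w 0.999 j [-0.67  0.35  1.66 -0.    1.12 -0.63]
tip [ 0.5008 -0.2845  0.0679] grasp [ 0.5007 -0.2844  0.0871] unit [ -29.7 -277.2]
```

```bash
python3 -m crank '[[[0,0,-0.001,0.003,0.004,0],[0,0,-0.001,0.001,0.001,0],[0,0,-0.0005,0,0.001,0],[0,0,-0.0005,0,0.001,0],[0,0,-0.0005,0,0.001,0],[0,0,-0.0005,0,0.001,0],[0,0,-0.0005,0,0.001,0],[0,0,-0.0005,0,0.001,0]]]' 0 40
python3 st.py
python3 -m crank '[[[0,0,-0.0005,0,0.001,0],[0,0,-0.0005,0,0.001,0],[0,0,-0.0005,0,0.001,0],[0,0,-0.0005,0,0.001,0]]]' 0 40
python3 st.py
```

```text
clock: 9.98
position: [0.5003, -0.2841, 0.2627]
tcp_rot: [-0.508, -0.491, 0.511, -0.489]
ft_force: [-0.3, -0.1, 0.5]
gripper_width: 0.469
clk 9.98 pos [ 0.5003 -0.2841  0.2627] jaw -2.2 xax [-0.006 -0.001 -1.   ] F [-0.26 -0.09  0.5 ] w 0.469 j [-0.67  0.36  1.66 -0.01  1.12 -0.63]
tip [ 0.4991 -0.2844  0.0635] grasp [ 0.4993 -0.2844  0.0827] unit [ -31.3 -277.5]
clock: 10.32
position: [0.5004, -0.2841, 0.2608]
tcp_rot: [-0.507, -0.492, 0.512, -0.488]
ft_force: [0.1, -0.4, 0.1]
gripper_width: 0.184
clk 10.32 pos [ 0.5004 -0.2841  0.2608] jaw -2.19 xax [-0.01  -0.002 -1.   ] F [ 0.07 -0.38  0.06] w 0.184 j [-0.66  0.37  1.66 -0.01  1.12 -0.62]
tip [ 0.4985 -0.2845  0.0616] grasp [ 0.4987 -0.2844  0.0808] unit [ -32.  -277.7]
```

```bash

python3 -m crank '[[[0,0,0.001,0.002,-0.006,0],[0,0,0,0,-0.002,0],[0,0,0,0,0,0],[0,0,0,0,0,0]]]' 0 40
python3 st.py
```

```text
clock: 10.65
position: [0.5, -0.2838, 0.2608]
tcp_rot: [-0.509, -0.491, 0.51, -0.489]
ft_force: [-0.2, 0.2, -0.4]
gripper_width: 0.17
clk 10.65 pos [ 0.5    -0.2838  0.2608] jaw -2.19 xax [-0.002  0.002 -1.   ] F [-0.15  0.22 -0.4 ] w 0.17 j [-0.67  0.36  1.66 -0.    1.12 -0.63]
tip [ 0.4995 -0.2834  0.0616] grasp [ 0.4995 -0.2835  0.0808] unit [ -31.2 -276.5]
```

```bash

python3 -m crank '[[[0,0,0.006,0,0,0],[0,0,0.015,0,0,0],[0,0,0.02,0,0,0],[0,0,0.02,0,0,0],[0,0,0.02,0,0,0.06],[0,0,0.015,0,0,0.11],[0,0.005,0.005,0,0,0.11],[0,0.01,0,0,0,0.11],[0,0.01,0,0,0,0.11],[0,0.01,0,0,0,0.11]]]' 0 40
python3 st.py
```

```text
clock: 11.48
position: [0.498, -0.2484, 0.369]
tcp_rot: [0.328, 0.626, -0.334, 0.624]
ft_force: [-0.3, 0.8, -1.6]
gripper_width: 0.166
clk 11.48 pos [ 0.498  -0.2484  0.369 ] jaw 34.13 xax [-0.006 -0.006 -1.   ] F [-0.32  0.78 -1.57] w 0.166 j [-0.62  0.2   1.63 -0.01  1.32 -1.21]
tip [ 0.4968 -0.2496  0.1698] grasp [ 0.4969 -0.2494  0.189 ] unit [ -41.3 -244. ]
```

```bash

python3 -m crank '[[[0.008,0.012,0,0.006,-0.006,0.1],[0.01,0.014,0,0,0,0.1],[0.01,0.014,0,0,0,0.1],[0.01,0.014,0,0,0,0.1],[0.01,0.014,0,0,0,0.1],[0.01,0.014,0,0,0,0.08],[0.008,0.011,0,0,0,0.05],[0.004,0.006,0,0,0,0.02],[0.001,0.002,0,0,0,0],[0,0,0,0,0,0]]]' 0 40
python3 st.py
```

```text
clock: 12.32
position: [0.5701, -0.1405, 0.373]
tcp_rot: [0.102, 0.699, -0.102, 0.7]
ft_force: [-0.2, -0.2, -2.1]
gripper_width: 0.171
clk 12.32 pos [ 0.5701 -0.1405  0.373 ] jaw 73.44 xax [ 0.001 -0.    -1.   ] F [-0.16 -0.2  -2.1 ] w 0.171 j [-0.39  0.26  1.55  0.    1.34 -1.67]
tip [ 0.5704 -0.1405  0.1738] grasp [ 0.5704 -0.1405  0.193 ] unit [   6.5 -121.5]
```

```bash

python3 -m crank '[[[0.003,0.002,-0.006,0,0,0.035],[0.003,0.002,-0.01,0,0,0.025],[0.001,0.001,-0.008,0,0,0.005],[0,0,-0.005,0,0,0],[0,0,-0.001,0,0,0],[0,0,-0.0005,0,0,0]]]' 0 40
python3 st.py
python3 - <<'E'
from h import *
for n in ["wrist","scene","top"]:
    p=robot.get_image(n);cv2.imwrite(f"pics/{n}4.png",p["color"])
a=cv2.imread("pics/scene4.png")[100:250,150:350]; cv2.imwrite("pics/s4c.png",cv2.resize(a,None,fx=4,fy=4,interpolation=cv2.INTER_CUBIC))
a=cv2.imread("pics/top4.png")[130:260,195:365]; cv2.imwrite("pics/t4c.png",cv2.resize(a,None,fx=4.5,fy=4.5,interpolation=cv2.INTER_CUBIC))
E
```

```text
clock: 12.82
position: [0.5757, -0.1378, 0.34]
tcp_rot: [0.08, 0.703, -0.081, 0.702]
ft_force: [-0.0, -0.9, -1.0]
gripper_width: 0.167
clk 12.82 pos [ 0.5757 -0.1378  0.34  ] jaw 76.93 xax [-0.001 -0.001 -1.   ] F [-0.01 -0.92 -1.05] w 0.167 j [-0.38  0.3   1.56 -0.    1.28 -1.72]
tip [ 0.5756 -0.1381  0.1408] grasp [ 0.5756 -0.1381  0.16  ] unit [  11. -118.]
```

View pics/wrist4.png

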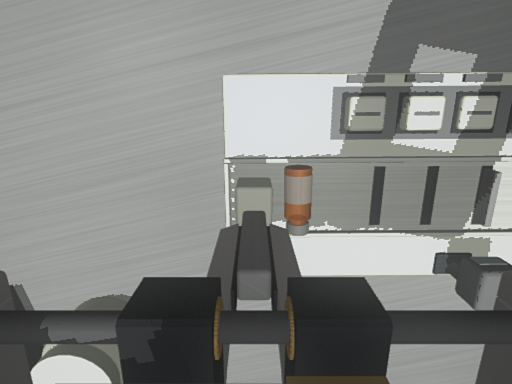

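View pics/s4c.png

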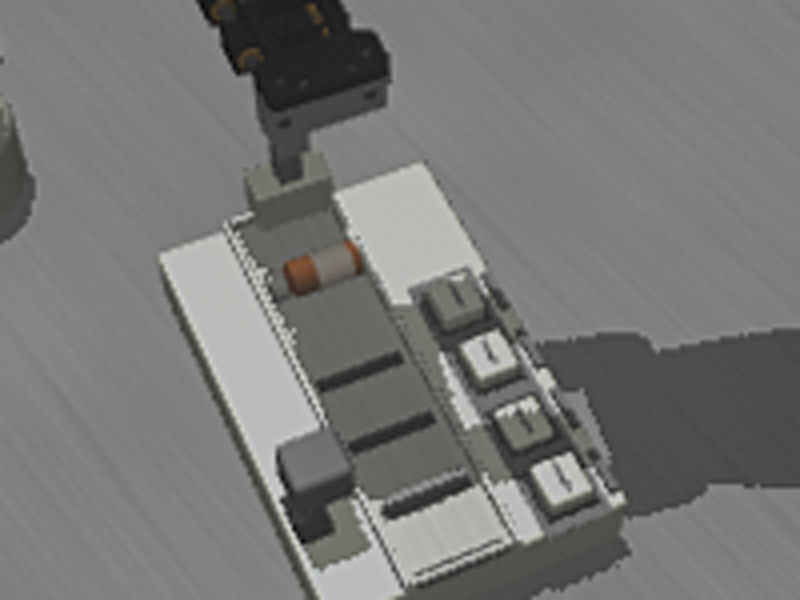

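View pics/t4c.png

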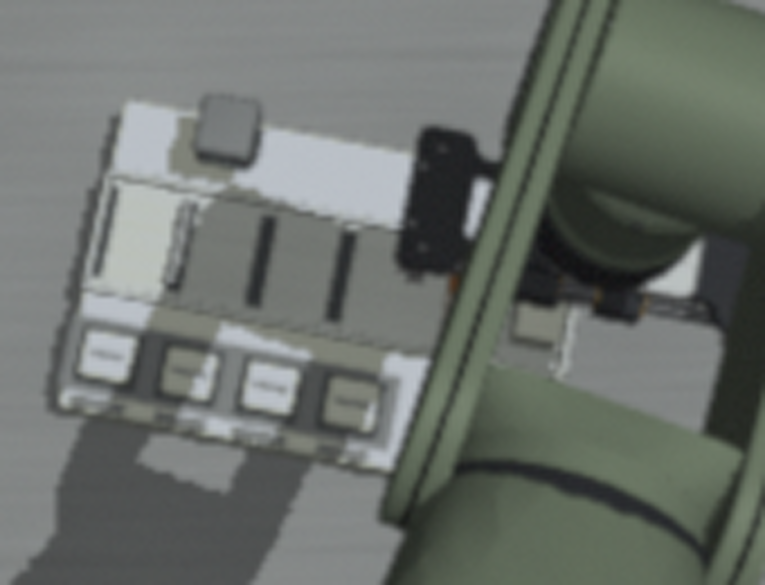

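```bash
python3 - <<'E'
from st import *
p=robot.get_image("wrist")
for n,uv,z in [("vial near end",(298,168),.06),("vial far end",(298,233),.06),("vial left",(285,195),.057),("vial right",(312,195),.057),("foot edge NL",(237,180),.112),("foot NR",(272,180),.112),("kerb inner end",(236,165),.053),("stop",(487,200),.06),("key_r",(479,112),.051)]:
    print(n,(w2u(unp(p,uv,z))*1e3).round(1))
st()
E
```

```text
vial near end [-16.  -79.1]
vial far end [ 43.8 -77.1]
vial left [  8.8 -89.3]
vial right [  8.9 -65.5]
foot edge NL [ -18.1 -128.3]
foot NR [ -18.  -104.2]
kerb inner end [ -17.5 -132.3]
stop [13.3 87.5]
key_r [-61.2  72.3]
clk 13.02 pos [ 0.5761 -0.1378  0.3411] jaw 76.97 xax [ 0.001 -0.002 -1.   ] F [-0.05 -0.85 -0.78] w 0.17 j [-0.38  0.3   1.56 -0.    1.28 -1.72]
tip [ 0.5764 -0.1381  0.1419] grasp [ 0.5763 -0.1381  0.1611] unit [  11.8 -117.8]
```

```bash
python3 - <<'E'
from st import *
p=robot.get_image("wrist")
R=cv2.Rodrigues(p["rvec"])[0]; print("cam unit",w2u(-R.T@p["tvec"])*1e3, (-R.T@p["tvec"])[2])
for z in (.08,.112): print((w2u(unp(p,(237,178),z))*1e3).round(1),(w2u(unp(p,(272,178),z))*1e3).round(1))
cv2.imwrite("pics/w5c.png",cv2.resize(p["color"][140:300,200:340],None,fx=4,fy=3.7,interpolation=cv2.INTER_CUBIC))
def pj(x,y,z): return proj(p,u2w([[x/1e3,y/1e3,z/1e3]],q))[0].round(1)
for x in (-13,37):
  for y in (-131,-105):
    for z in (80,112): print(x,y,z,pj(x,y,z))
for x in (-21,45): print("kerb",x,pj(x,-120,45),pj(x,-120,53))
E
```

```text
cam unit [ -67.60422581 -116.31175432] 0.3210179278078796
[ -11.7 -130.1] [ -11.6 -102.3]
[ -19.1 -128.3] [ -19.  -104.2]
-13 -131 80 [235.8 176.4]
-13 -131 112 [233.3 186.6]
-13 -105 80 [268.6 176.3]
-13 -105 112 [270.7 186.5]
37 -131 80 [237.1 234.7]
37 -131 112 [234.8 252.1]
37 -105 80 [268.1 234.6]
37 -105 112 [270. 252.]
kerb -21 [250.2 159. ] [250.  160.5]
kerb 45 [250.7 227.7] [250.6 230.9]
```

View pics/w5c.png

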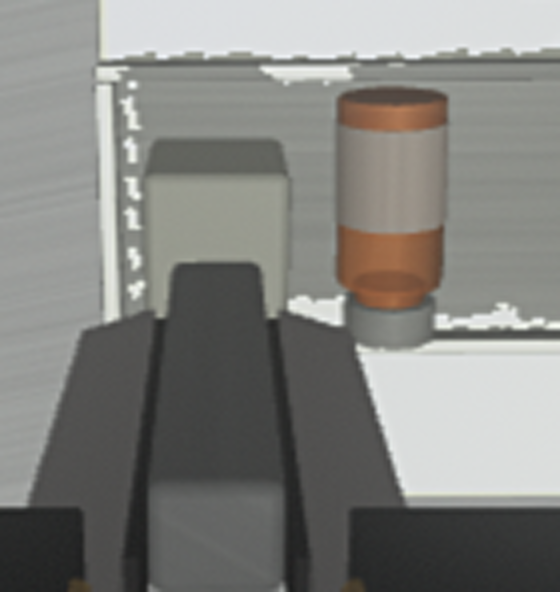

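```bash

python3 -m crank '[[[0,0,-0.005,0,0,0],[0,0,-0.008,0,0,0.006],[0,0,-0.008,0,0,0],[0,0,-0.005,0,0,0],[0,0,-0.002,0,0,0],[0,0,-0.001,0,0,0]]]' 0 40
python3 st.py
```

```text
clock: 13.57
position: [0.5763, -0.1377, 0.3104]
tcp_rot: [0.077, 0.701, -0.079, 0.704]
ft_force: [-1.0, 0.1, -1.3]
gripper_width: 0.171
clk 13.57 pos [ 0.5763 -0.1377  0.3104] jaw 77.35 xax [ 0.004 -0.003 -1.   ] F [-1.    0.13 -1.32] w 0.171 j [-0.38  0.33  1.59 -0.    1.22 -1.73]
tip [ 0.5771 -0.1383  0.1112] grasp [ 0.577  -0.1383  0.1304] unit [  12.6 -117.8]
```

```bash

python3 -m crank '[[[0.0006,0.003,-0.0005,0.002,0.003,0],[0.0006,0.003,-0.0005,0,0.001,0],[0.0006,0.003,-0.0005,0,0,0],[0.0005,0.002,-0.0005,0,0,0],[0.0005,0.002,-0.0005,0,0,0],[0.0005,0.002,-0.0005,0,0,0],[0.0005,0.002,-0.0005,0,0,0],[0.0005,0.002,-0.0005,0,0,0]]]' 0 40
python3 st.py
```

```text
clock: 14.23
position: [0.5814, -0.1167, 0.3064]
tcp_rot: [0.078, 0.703, -0.078, 0.703]
ft_force: [-0.3, -1.1, -1.4]
gripper_width: 0.166
clk 14.23 pos [ 0.5814 -0.1167  0.3064] jaw 77.36 xax [ 0.    -0.001 -1.   ] F [-0.3  -1.08 -1.39] w 0.166 j [-0.34  0.34  1.59 -0.    1.21 -1.69]
tip [ 0.5814 -0.1169  0.1072] grasp [ 0.5814 -0.1169  0.1264] unit [ 12. -96.]
```

```bash

python3 -m crank '[[[0.0005,0.002,0.001,0,0,0],[0.0005,0.002,0.001,0,0,0],[0.0005,0.002,0.001,0,0,0],[0.0005,0.002,0.0005,0,0,0]]]' 0 40
python3 - <<'E'
from st import *
p=robot.get_image("wrist"); st()
cv2.imwrite("pics/w6.png",p["color"])
E
```

```text
clock: 14.57
position: [0.5836, -0.1078, 0.3102]
tcp_rot: [0.078, 0.703, -0.078, 0.703]
ft_force: [0.7, -0.7, -1.1]
gripper_width: 0.167
clk 14.62 pos [ 0.5837 -0.1074  0.3103] jaw 77.39 xax [ 0.    -0.001 -1.   ] F [ 0.29  0.08 -1.25] w 0.17 j [-0.33  0.34  1.58 -0.    1.22 -1.68]
tip [ 0.5838 -0.1076  0.1111] grasp [ 0.5838 -0.1075  0.1303] unit [ 12.3 -86.4]
```

View pics/w6.png

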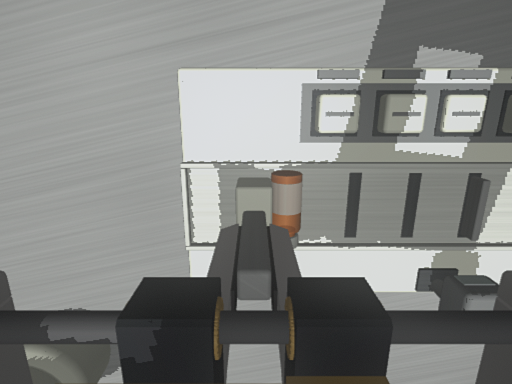

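```bash

python3 -m crank '[[[0.0005,0.0023,-0.0001,0,0,0],[0.0006,0.0025,-0.0001,0,0,0],[0.0006,0.0027,-0.0001,0,0,0],[0.0006,0.0027,-0.0001,0,0,0],[0.0006,0.0027,-0.0001,0,0,0],[0.0006,0.0027,-0.0001,0,0,0],[0.0006,0.0027,-0.0001,0,0,0],[0.0006,0.0027,-0.0001,0,0,0]]]' 0 40
python3 st.py
```

```text
clock: 15.28
position: [0.5888, -0.0846, 0.3095]
tcp_rot: [0.078, 0.703, -0.078, 0.703]
ft_force: [-0.1, -0.5, -1.4]
gripper_width: 0.166
clk 15.28 pos [ 0.5888 -0.0846  0.3095] jaw 77.35 xax [ 0.    -0.001 -1.   ] F [-0.13 -0.53 -1.35] w 0.166 j [-0.29  0.34  1.58 -0.    1.22 -1.64]
tip [ 0.5889 -0.0848  0.1103] grasp [ 0.5889 -0.0848  0.1295] unit [ 12.3 -63. ]
```

```bash

python3 -m crank '[[[0.0006,0.0027,0,0,0,0],[0.0006,0.0027,0,0,0,0],[0.0006,0.0027,0,0,0,0],[0.0006,0.0027,0,0,0,0],[0.0006,0.0027,0,0,0,0],[0.0006,0.0027,0,0,0,0],[0.0006,0.0027,0,0,0,0],[0.0006,0.0027,0,0,0,0],[0.0006,0.0027,0,0,0,0],[0.0006,0.0027,0,0,0,0],[0.0006,0.0027,0,0,0,0],[0.0006,0.0027,0,0,0,0]]]' 0 40
python3 - <<'E'
from st import *
p=robot.get_image("wrist"); st()
cv2.imwrite("pics/w7.png",p["color"])
E
```

```text
clock: 16.28
position: [0.5968, -0.0485, 0.3094]
tcp_rot: [0.078, 0.703, -0.078, 0.703]
ft_force: [-0.7, 0.6, -0.6]
gripper_width: 0.167
clk 16.33 pos [ 0.5968 -0.048   0.3094] jaw 77.39 xax [ 0. -0. -1.] F [-0.9   0.62 -1.62] w 0.169 j [-0.22  0.35  1.57 -0.    1.22 -1.58]
tip [ 0.5969 -0.048   0.1102] grasp [ 0.5969 -0.048   0.1294] unit [ 12.  -25.4]
```

View pics/w7.png

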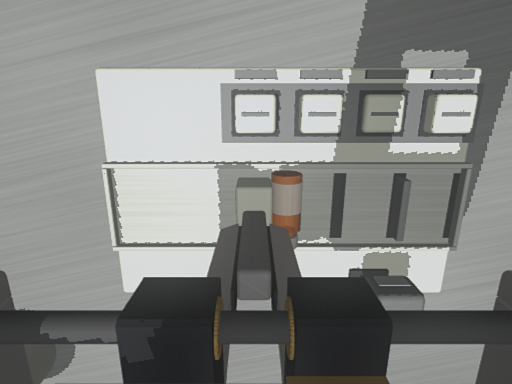

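```bash

python3 -m crank '[[[0.0006,0.0027,0,0,0,0],[0.0006,0.0027,0,0,0,0],[0.0006,0.0027,0,0,0,0],[0.0006,0.0027,0,0,0,0],[0.0006,0.0027,0,0,0,0],[0.0006,0.0027,0,0,0,0],[0.0006,0.0027,0,0,0,0],[0.0006,0.0027,0,0,0,0],[0.0006,0.0027,0,0,0,0],[0.0006,0.0027,0,0,0,0],[0.0006,0.0027,0,0,0,0],[0.0006,0.0027,0,0,0,0],[0.0006,0.0027,0,0,0,0],[0.0006,0.0027,0,0,0,0],[0.0006,0.0025,0,0,0,0],[0.0005,0.002,0,0,0,0],[0.0005,0.002,0,0,0,0],[0.0004,0.0015,0,0,0,0]]]' 0 40
python3 - <<'E'
from st import *
p=robot.get_image("wrist"); st()
cv2.imwrite("pics/w8.png",p["color"])
E
```

```text
clock: 17.83
position: [0.6083, 0.0028, 0.3093]
tcp_rot: [0.078, 0.703, -0.078, 0.703]
ft_force: [0.7, 0.9, -2.0]
gripper_width: 0.168
clk 17.88 pos [0.6084 0.003  0.3093] jaw 77.4 xax [ 0. -0. -1.] F [-0.16  0.33 -1.37] w 0.165 j [-0.14  0.37  1.55 -0.    1.23 -1.49]
tip [0.6085 0.003  0.1101] grasp [0.6084 0.003  0.1293] unit [12.  26.9]
```

View pics/w8.png

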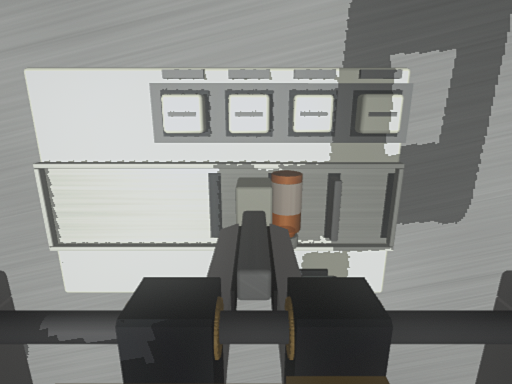

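```bash

python3 -m crank '[[[0.0004,0.0019,0,0,0,0],[0.0004,0.0019,0,0,0,0],[0.0004,0.0019,0,0,0,0],[0.0004,0.0019,0,0,0,0],[0.0004,0.0019,0,0,0,0],[0.0004,0.0019,0,0,0,0],[0.0004,0.0015,0,0,0,0],[0.0003,0.001,0,0,0,0]]]' 0 40
python3 - <<'E'
from st import *
p=robot.get_image("wrist"); st()
cv2.imwrite("pics/w9.png",p["color"][140:260,220:370])
cv2.imwrite("pics/w9.png",cv2.resize(p["color"][140:260,220:370],None,fx=5,fy=5,interpolation=cv2.INTER_CUBIC))
E
```

```text
clock: 18.55
position: [0.6117, 0.0181, 0.3093]
tcp_rot: [0.078, 0.703, -0.078, 0.703]
ft_force: [-0.5, -0.9, -1.6]
gripper_width: 0.171
clk 18.6 pos [0.6118 0.0182 0.3093] jaw 77.38 xax [ 0. -0. -1.] F [ 0.04 -0.07 -1.49] w 0.171 j [-0.11  0.37  1.54 -0.    1.23 -1.46]
tip [0.6118 0.0182 0.1101] grasp [0.6118 0.0182 0.1293] unit [12.  42.5]
```

View pics/w9.png

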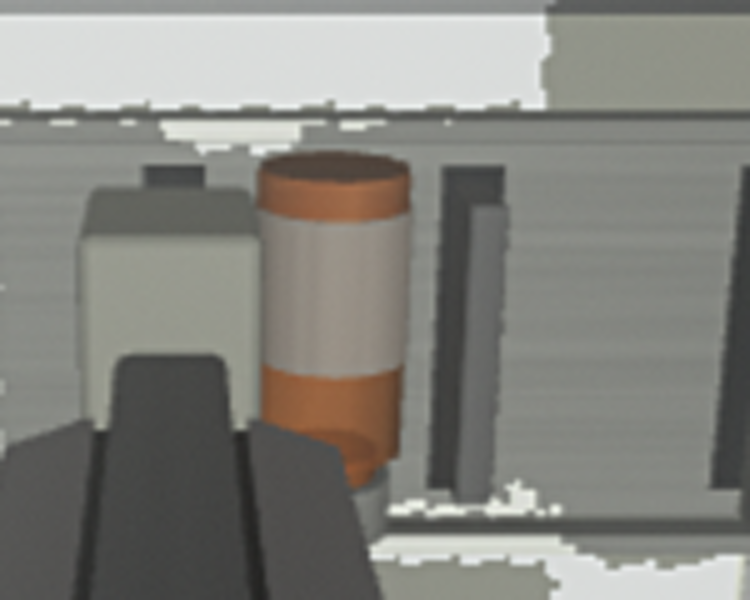

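```bash

python3 -m crank '[[[0.0003,0.0013,0,0,0,0],[0.0003,0.0013,0,0,0,0],[0.0003,0.0012,0,0,0,0],[0.0002,0.001,0,0,0,0]]]' 0 40; python3 st.py
python3 -m crank '[[[0.0002,0.001,0,0,0,0]]]' 0 40;python3 -m crank '[[[0.0002,0.001,0,0,0,0]]]' 0 40; python3 st.py
```

```text
clock: 18.93
position: [0.613, 0.0233, 0.3093]
tcp_rot: [0.078, 0.703, -0.078, 0.703]
ft_force: [-0.3, 0.7, -1.1]
gripper_width: 0.171
clk 18.93 pos [0.613  0.0233 0.3093] jaw 77.37 xax [ 0. -0. -1.] F [-0.29  0.7  -1.05] w 0.171 j [-0.1   0.38  1.53 -0.    1.23 -1.45]
tip [0.613  0.0232 0.1101] grasp [0.613  0.0232 0.1293] unit [12.  47.6]
clock: 19.02
position: [0.6132, 0.0244, 0.3093]
tcp_rot: [0.078, 0.703, -0.078, 0.703]
ft_force: [0.4, -0.4, -0.8]
gripper_width: 0.169
clock: 19.1
position: [0.6134, 0.0255, 0.3093]
tcp_rot: [0.078, 0.703, -0.078, 0.703]
ft_force: [-0.2, 1.0, -0.9]
gripper_width: 0.169
clk 19.1 pos [0.6134 0.0255 0.3093] jaw 77.36 xax [ 0. -0. -1.] F [-0.2   0.99 -0.95] w 0.169 j [-0.1   0.38  1.53 -0.    1.23 -1.45]
tip [0.6135 0.0254 0.1101] grasp [0.6135 0.0254 0.1293] unit [12.  49.9]
```

```bash

python3 -m crank '[[[0.0002,0.0008,0,0,0,0]]]' 0 40;python3 -m crank '[[[0.0002,0.0007,0,0,0,0]]]' 0 40; python3 - <<'E'
from st import *
p=robot.get_image("wrist"); st()
cv2.imwrite("pics/w10.png",cv2.resize(p["color"][140:260,220:370],None,fx=5,fy=5,interpolation=cv2.INTER_CUBIC))
E
```

```text
clock: 19.18
position: [0.6136, 0.0264, 0.3093]
tcp_rot: [0.078, 0.703, -0.078, 0.703]
ft_force: [-0.3, -0.1, -1.1]
gripper_width: 0.169
clock: 19.27
position: [0.6138, 0.0269, 0.3093]
tcp_rot: [0.077, 0.703, -0.078, 0.703]
ft_force: [-0.8, -2.6, -1.4]
gripper_width: 0.17
clk 19.32 pos [0.6138 0.0269 0.3093] jaw 77.38 xax [-0.    -0.002 -1.   ] F [-0.27 -2.34 -0.79] w 0.17 j [-0.1   0.38  1.53 -0.    1.23 -1.45]
tip [0.6137 0.0265 0.1101] grasp [0.6138 0.0266 0.1293] unit [12. 51.]
```

View pics/w10.png

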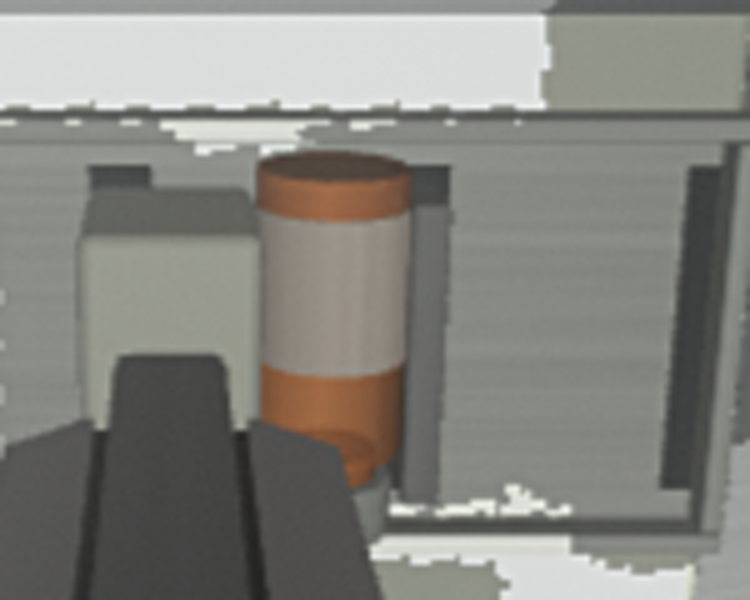

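```bash

python3 -m crank '[[[0,0,0,0,0,0],[0,0,0,0,0,0],[0,0,0,0,0,0],[0,0,0,0,0,0],[0,0,0,0,0,0],[-0.0001,-0.0004,0,0,0,0],[-0.0001,-0.0005,0,0,0,0],[-0.0002,-0.001,0,0,0,0],[-0.0004,-0.0019,0,0,0,0],[-0.0006,-0.0029,0,0,0,0],[-0.0008,-0.0039,0,0,0,0],[-0.0008,-0.0039,0,0,0,0],[-0.0004,-0.0019,0,0,0,0]]]' 0 40;python3 - <<'E'
from st import *
p=robot.get_image("wrist"); st()
cv2.imwrite("pics/w11.png",cv2.resize(p["color"][140:260,220:370],None,fx=5,fy=5,interpolation=cv2.INTER_CUBIC))
E
```

```text
clock: 20.4
position: [0.6102, 0.0097, 0.3093]
tcp_rot: [0.078, 0.703, -0.078, 0.703]
ft_force: [0.8, 0.1, -1.3]
gripper_width: 0.171
clk 20.45 pos [0.6102 0.0094 0.3092] jaw 77.37 xax [ 0.  0. -1.] F [-0.43 -0.58 -0.51] w 0.169 j [-0.13  0.37  1.54  0.    1.23 -1.48]
tip [0.6103 0.0094 0.11  ] grasp [0.6103 0.0094 0.1292] unit [12.4 33.6]
```

View pics/w11.png

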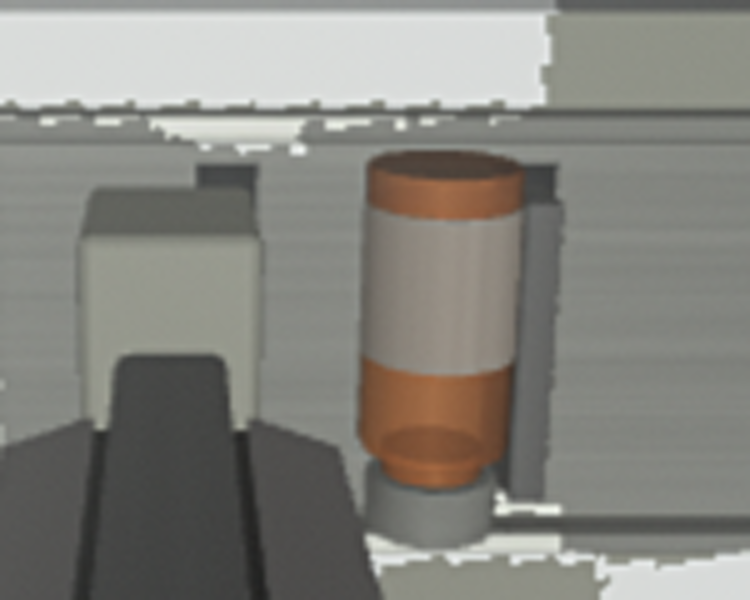

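```bash

python3 -m crank '[[[0,0,0.006,0,0,0],[0,0,0.012,0,0,0],[0,0,0.016,0,0,0],[0,0,0.012,0,0,0],[-0.004,-0.012,0.008,0,0,0],[-0.008,-0.021,0,0,0,0],[-0.01,-0.026,0,0,0,0],[-0.01,-0.026,0,0,0,0],[-0.01,-0.026,0,0,0,0],[-0.01,-0.026,0,0,0,0],[-0.01,-0.026,0,0,0,0],[-0.01,-0.026,0,0,0,0],[-0.01,-0.026,0,0,0,0],[-0.01,-0.026,0,0,0,0],[-0.008,-0.02,0,0,0,0],[-0.004,-0.01,0,0,0,0],[0,0,0,0,0,0]]]' 0 40;python3 st.py
```

```text
clock: 21.87
position: [0.4961, -0.2791, 0.3832]
tcp_rot: [0.073, 0.697, -0.08, 0.709]
ft_force: [0.9, -0.8, -1.6]
gripper_width: 0.172
clk 21.87 pos [ 0.4961 -0.2791  0.3832] jaw 77.57 xax [ 0.016 -0.012 -1.   ] F [ 0.86 -0.8  -1.63] w 0.172 j [-0.66  0.21  1.59  0.    1.33 -2.02]
tip [ 0.4993 -0.2816  0.184 ] grasp [ 0.499  -0.2813  0.2032] unit [ -31.7 -274.7]
```

```bash

python3 -m crank '[[[0.001,0,-0.008,0.006,0.008,0],[0.001,-0.001,-0.015,0.006,0.008,0],[0,0,-0.02,0,0,0],[0,0,-0.02,0,0,0],[0,0,-0.018,0,0,0],[0,0,-0.01,0,0,0],[0,0,-0.004,0,0,0],[0,0,-0.001,0,0,0]]]' 0 40;python3 st.py
```

```text
clock: 22.53
position: [0.5001, -0.2723, 0.2788]
tcp_rot: [0.076, 0.704, -0.071, 0.702]
ft_force: [-0.4, -0.8, -1.5]
gripper_width: 0.171
clk 22.53 pos [ 0.5001 -0.2723  0.2788] jaw 78.06 xax [-0.003  0.006 -1.   ] F [-0.43 -0.81 -1.51] w 0.171 j [-0.65  0.33  1.67  0.    1.15 -2.02]
tip [ 0.4996 -0.2711  0.0796] grasp [ 0.4997 -0.2712  0.0988] unit [ -33.8 -264.4]
```

```bash

python3 -m crank '[[[0,0,-0.004,-0.004,-0.002,0],[0,0,-0.004,-0.001,0,0],[0,0,-0.003,0,0,0],[0,0,-0.001,0,0,0]]]' 0 40;python3 st.py
```

```text
clock: 22.87
position: [0.5015, -0.2714, 0.2671]
tcp_rot: [0.073, 0.703, -0.073, 0.704]
ft_force: [-0.6, -0.5, -1.1]
gripper_width: 0.171
clk 22.87 pos [ 0.5015 -0.2714  0.2671] jaw 78.2 xax [ 0.002 -0.    -1.   ] F [-0.57 -0.45 -1.15] w 0.171 j [-0.65  0.35  1.67  0.    1.12 -2.01]
tip [ 0.5019 -0.2715  0.0679] grasp [ 0.5018 -0.2715  0.0871] unit [ -31.5 -264.3]
```

```bash

python3 -m crank '[[[0,0,-0.002,0,0.001,0],[0,0,-0.002,0,0.001,0],[0,0,-0.0015,0,0,0]]]' 0 40;python3 st.py;python3 -m crank '[[[0,0,-0.0015,0,0,0]]]' 0 40;python3 st.py
```

```text
clock: 23.12
position: [0.5022, -0.2721, 0.263]
tcp_rot: [0.072, 0.702, -0.074, 0.704]
ft_force: [1.6, 0.1, -1.4]
gripper_width: 0.171
clk 23.12 pos [ 0.5022 -0.2721  0.263 ] jaw 78.18 xax [ 0.003 -0.003 -1.   ] F [ 1.56  0.15 -1.43] w 0.171 j [-0.65  0.35  1.67 -0.    1.11 -2.01]
tip [ 0.5027 -0.2727  0.0638] grasp [ 0.5027 -0.2726  0.083 ] unit [ -30.4 -265.3]
clock: 23.2
position: [0.5023, -0.2723, 0.2617]
tcp_rot: [0.072, 0.702, -0.074, 0.705]
ft_force: [-0.0, 0.3, -0.7]
gripper_width: 0.167
clk 23.2 pos [ 0.5023 -0.2723  0.2617] jaw 78.17 xax [ 0.003 -0.003 -1.   ] F [-0.02  0.29 -0.75] w 0.167 j [-0.65  0.35  1.67 -0.    1.11 -2.01]
tip [ 0.503  -0.273   0.0625] grasp [ 0.5029 -0.2729  0.0817] unit [ -30.1 -265.5]
```

```bash

python3 -m crank '[[[0,0,-0.0015,0.002,0.002,0]]]' 0 40;python3 st.py;python3 -m crank '[[[0,0,-0.001,0,0,0]]]' 0 40;python3 st.py
```

```text
clock: 23.28
position: [0.5025, -0.2726, 0.2607]
tcp_rot: [0.072, 0.703, -0.074, 0.704]
ft_force: [-1.9, 0.6, 11.2]
gripper_width: 0.17
clk 23.28 pos [ 0.5025 -0.2726  0.2607] jaw 78.16 xax [ 0.002 -0.002 -1.   ] F [-1.93  0.57 11.24] w 0.17 j [-0.65  0.36  1.67 -0.    1.11 -2.01]
tip [ 0.5029 -0.273   0.0615] grasp [ 0.5029 -0.2729  0.0807] unit [ -30.1 -265.5]
clock: 23.37
position: [0.5026, -0.2728, 0.2607]
tcp_rot: [0.072, 0.703, -0.073, 0.704]
ft_force: [-4.1, 2.6, 8.6]
gripper_width: 0.167
clk 23.37 pos [ 0.5026 -0.2728  0.2607] jaw 78.15 xax [ 0.002 -0.002 -1.   ] F [-4.06  2.63  8.6 ] w 0.167 j [-0.65  0.36  1.67 -0.    1.11 -2.01]
tip [ 0.503  -0.2731  0.0615] grasp [ 0.503  -0.2731  0.0807] unit [ -30.  -265.6]
```

```bash

python3 -m crank '[[[0,0,0,0,0,0],[0,0,0,0,0,0],[0,0,0,0,0,0],[0,0,0,0,0,0],[0,0,0,0,0,0],[0,0,0,0,0,0],[0,0,0,0,0,0],[0,0,0,0,0,0]]]' 1 40;python3 st.py
python3 - <<'E'
from h import *
p=robot.get_image("wrist");cv2.imwrite("pics/w12.png",p["color"])
E
```

```text
clock: 24.03
position: [0.5032, -0.2734, 0.2617]
tcp_rot: [0.072, 0.702, -0.074, 0.705]
ft_force: [0.7, -0.9, 0.8]
gripper_width: 0.7
clk 24.03 pos [ 0.5032 -0.2734  0.2617] jaw 78.14 xax [ 0.005 -0.004 -1.   ] F [ 0.67 -0.93  0.81] w 0.7 j [-0.65  0.36  1.67 -0.    1.11 -2.01]
tip [ 0.5041 -0.2741  0.0625] grasp [ 0.504  -0.2741  0.0817] unit [ -28.7 -266.4]
```

View pics/w12.png

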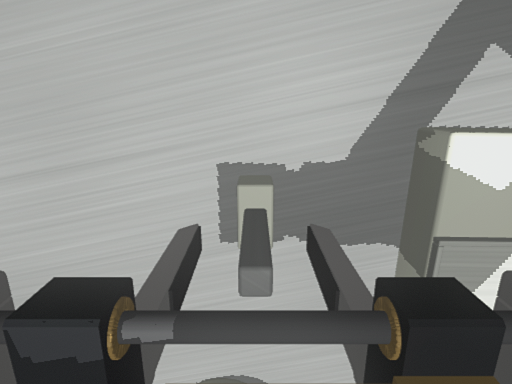

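Paddle stands free between the open fingers (stem at 255,250). Lift clear.

```bash

python3 -m crank '[[[0,0,0.006,0.004,0.005,0],[0,0,0.012,0,0,0],[0,0,0.02,0,0,0],[0,0,0.025,0,0,0],[0,0,0.025,0,0,0],[0,0,0.025,0,0,0],[-0.01,-0.015,0.02,0,0,0],[-0.02,-0.03,0.005,0,0,0],[-0.02,-0.03,0,0,0,0],[-0.02,-0.03,0,0,0,0],[-0.02,-0.03,0,0,0,0],[-0.01,-0.02,0,0,0,0],[0,0,0,0,0,0],[0,0,0,0,0,0]]]' 1;python3 st.py
python3 - <<'E'
from st import *
for n in ["scene","top"]:
    p=robot.get_image(n);cv2.imwrite(f"pics/{n}9.png",p["color"])
    for o in ("vial","paddle","bottle","jar","tape_roll","key_read","stop_read"): print(n,o,[(x["conf"],np.round(x["centre"],4),(w2u(x["centre"])*1e3).round(0)) for x in robot.find_in(o,p)][:2])
a=cv2.imread("pics/scene9.png")[85:275,180:340]; cv2.imwrite("pics/s9c.png",cv2.resize(a,None,fx=3.1,fy=3.1,interpolation=cv2.INTER_CUBIC))
E
```

```text
clock: 25.25
position: [0.3973, -0.4315, 0.4239]
tcp_rot: [0.067, 0.7, -0.075, 0.707]
ft_force: [0.6, -0.4, -0.8]
gripper_width: 1.001
clk 25.25 pos [ 0.3973 -0.4315  0.4239] jaw 78.44 xax [ 0.008 -0.012 -1.   ] F [ 0.57 -0.37 -0.84] w 1.001 j [-0.97  0.21  1.49 -0.    1.42 -2.34]
tip [ 0.3989 -0.4339  0.2248] grasp [ 0.3987 -0.4337  0.244 ] unit [ -96.2 -445.4]
scene vial [(0.48, array([0.6203, 0.0529, 0.0666]), array([13., 78.]))]
scene paddle [(0.95, array([ 0.5078, -0.2637,  0.0328]), array([ -27., -255.]))]
scene bottle [(0.65, array([0.6239, 0.3917, 0.0955]), array([-58., 409.]))]
scene jar [(0.76, array([ 0.724 , -0.3223,  0.0712]), array([ 196., -265.])), (0.32, array([0.6226, 0.3936, 0.0957]), array([-60., 411.]))]
scene tape_roll [(0.95, array([0.4929, 0.3715, 0.024 ]), array([-182.,  361.])), (0.73, array([0.6635, 0.0502, 0.0559]), array([55., 85.]))]
scene key_read []
scene stop_read [(0.68, array([0.6258, 0.0683, 0.0596]), array([15., 94.]))]
top vial [(0.65, array([0.6203, 0.0507, 0.0659]), array([13., 76.])), (0.51, array([ 0.5887, -0.0446,  0.046 ]), array([  3., -24.]))]
top paddle [(0.77, array([ 0.4967, -0.2633,  0.0313]), array([ -38., -257.]))]
top bottle [(0.58, array([0.6017, 0.3737, 0.0913]), array([-76., 387.]))]
top jar [(0.76, array([ 0.7017, -0.3394,  0.0814]), array([ 178., -287.]))]
top tape_roll [(0.83, array([0.4913, 0.3677, 0.025 ]), array([-183.,  357.]))]
top key_read [(0.62, array([0.5456, 0.0602, 0.0474]), array([-62.,  69.]))]
top stop_read []
```

View pics/s9c.png

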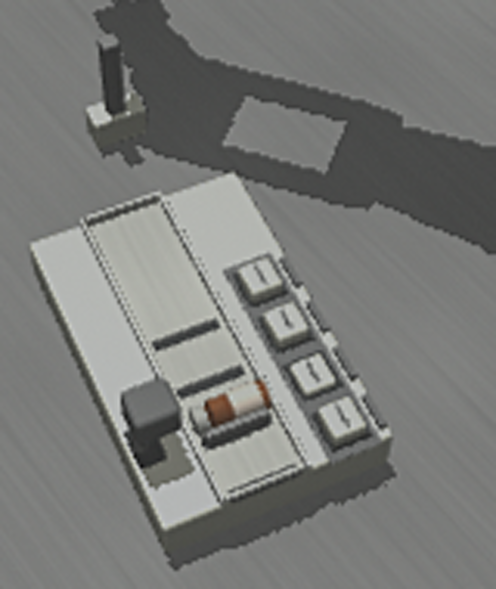

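View pics/top9.png

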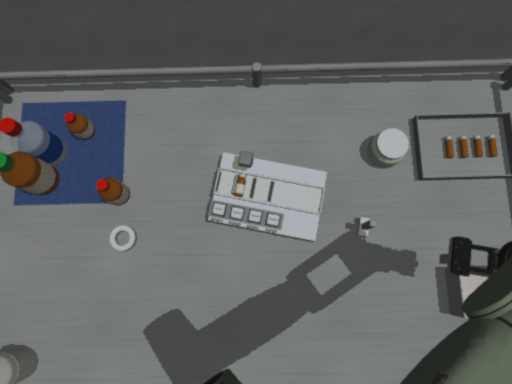

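```bash
python3 -c "
from rig import robot
s=robot.sense(); print(s['clock'],s['ft_force'].round(2),abs(s['joint_velocities']).max())
print(robot.finish_job())"
```

```text
26.05 [ 0.14 -0.12  0.4 ] 0.003361126412177838
the job is handed in; nothing more can be done
None
```

I pressed the reading-head key, rolled the vial to the raised stop with the paddle, stood the paddle back up, and handed the job in at 26 s. No verdict was reported.

- **Key:** I pressed it with closed fingers to the hard end. The fingertips reached 49 mm, and the highest force I read was about 26 N. Afterwards the read stop was up in the pictures, the previously raised stop was flush, and no other key was touched.
- **Vial:** I pushed it with the paddle foot at about 20–40 mm/s until the wrist force rose to about 2.5 N against the stop. After I backed the paddle away, the vial stayed at unit y of about 76–78 mm; I estimate the rest point at 76 mm.
- **Paddle:** It stands upright at about (0.50, -0.27), turned roughly 80° from its original heading. The gripper is open and well clear.
- **Bystanders:** The jar and tape were found within 4 mm of their starting positions. The bottle was within 3 mm in the scene picture.
- **Checks that missed or disagreed:** The network missed the read key in the last scene picture but found it low (47 mm) in the top one. It missed the read stop in the top picture but found it raised in the scene one, and I could see the raised stop myself. The bottle was not found in the first top picture, so that view has no before-and-after comparison. I had no direct readout of the key positions.

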